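# Unlatch the slide case and read its label

### The arm

A 6-joint arm with a two-finger parallel gripper is mounted at the origin on the work surface. World frame = base frame: x ahead of the robot, y to its left, z up, the work surface at z = 0. Lengths are in m, angles in rad, forces in N, time in s.
With the tool pointing down it reaches from about 0.35 to 0.775 m from the base axis. Payload 5.5 kg.
Tool frame: the origin (TCP) lies midway between the tips of the shut fingers; the grasp point (between the pads) lies 19 mm behind it; z points along the fingers, y is the line along which they close (so a half turn about z gives the same grasp; the last joint's range is limited). The gripper opens to 85 mm and grips with 20 to 120 N. Pads are 22 mm wide; open, the fingers measure 114 mm over their backs; the gripper's body (76 mm by 85 mm) begins 54 mm behind the grasp point. The pads swing forward as they close: fully open they stand 13 mm farther back than shut.
Start: joints at [0.975, 0.313, 0.046, 1.304, 0, 1.431], TCP at [0.253, 0.516, 0.231] pointing down, gripper open.
Joint ranges: [-2.76, 2.76], [-0.86, 1.69], [-1.03, 1.26], [-2.2, 2.34], [-1.47, 1.5], [-3.14, 3.14]. Speed limits (rad/s): [2.57, 2.57, 3.14, 3.14, 3.14, 3.14].

### API

Orientations are given as a unit quaternion [w, x, y, z].
In Python, from workcell import get_state, read_camera, camera_info, hand_in, recognise gives the robot as it stands.
- The arm moves only by the tool arm_command, never from a script. Its argument "moves" is one flat list of numbers, 7 for each row, row after row: the opening, from -1 (shut) to 1 (fully open), then the shift along the tool's x, y, z in mm, then the turn, a rotation vector about the tool's x, y, z in rad. A call has 1 to 8 rows; each row shifts and turns the commanded pose from where the row before left it, along the tool's axes as they then stand; what a row does not reach is not made up. A row lasts 1/8 s, in which the tool goes at most 62.5 mm and 10.7 degrees, less where a joint would pass 70% of its speed; a pose out of reach is approached as far as the arm can. A call with a gripper value outside its range is refused whole. The fingers move at their own pace and stop on an object; "newtons" is the grip in N (left out, the last holds). Time passes only in rows, so rows that do not move let the fingers close. It gives the time, the measured TCP pose, the force, the opening and the grip force at its end, in the units of the state.
- get_state(): the state, without advancing time (a new reading comes with each control period).
- read_camera(name): name is "scene" or "top" or "wrist"; returns (picture, depth): 400x640x3 uint8, blue, green, red; 400x640 float32, m along the optical axis (not along the pixel's ray), 0 where there is no reading.
- camera_info(name): a dict with "fovy" (degrees; the focal length in pixels is half the picture's height over the tangent of half this angle, whatever the lens; pixels are square), "cx", "cy" (the principal point, pixels), "eye" and "orientation" of the camera in the world; the wrist camera has in their place "tool_from_camera" (4x4, takes a point from camera to tool coordinates, whose origin is the TCP and whose axes are the flange's). Camera axes: x right, y down, z forward; pixel columns grow to the right and rows downward; lengths in m; the calibration is good to about 2 mm. A picture is of the moment at which its call begins: read the wrist's pose just before it. camera_info takes no time and is no camera call.
- hand_in(): hands the job in; it is judged then, once.
Trained networks look in the newest picture that a camera, given by its name, has taken for a name from the list of things; names that differ only in an ending like _2 or _b are one class to them, and where a whole thing is asked for, a point or a joint stands for the part that bears it (a point fixed in the world has none). Each returns a list of dicts, best first, with "confidence" (0 to 1); they miss things now and then, are a little off and sometimes report something else, mostly with a low value. They report only what shows in the picture. A call takes as long as a camera call. They do not tell look-alikes from the thing itself.
- recognise(camera, label): "point" ([column, row] in pixels, amid what is visible of it).
The state is a dict: "clock": time; "joint_pos": joint angles; "qvel": joint speeds; "tau": joint torques, N m; "tcp_pos": TCP position; "orientation": TCP orientation; "wrist_force": force on the tool from outside, world axes, zero at the start; "ft_torque": the same for the moment, N m; "finger_gap": finger opening in m; "grip_force": force on a finger pad.
Only numpy, scipy, OpenCV 4.12 (cv2) and the standard library are available. Lean on these libraries where they do the work, as an engineer would, in place of code of your own. Each camera call takes 0.05 s, during which the arm holds its last target. There are 200 camera calls.

### The job

On the sloping stand is a latched slide case: gently swing its steel latch lever down to its stop, then raise the lid by its bar handle all the way back to its stop and leave it open. Then take the label reader from its pad and hold it steady for two seconds just above the label inside the case, centred on it and square to it, and at last set the reader gently back, upright, on the middle of its pad. Leave the other things on the bench where they are.

Things in the scene. Friction and masses are not known exactly. Their poses are not given: they have to be found in the camera images.
- case: Grey plastic slide case, 150 mm (its x) by 240 (y), walls 62 high, 6 thick, fixed on a stand that slopes it 0.5 rad, near side low. Origin: centre of its underside, 85 mm above the bench; x up the slope away from the robot, y left along the case, z square to the lid, up and leaning to the robot. In mm here: shut lid z 62 to 72, x -75 to 75; latch pivot (-90,-70,20); lid hinge line x 75, z 62.
- latch (a joint): Angle of the latch lever, rad: 0 shut (square to the lid, starts at 0 to 0.08), 1.2 at its stop. It turns about the case's y axis through the pivot, its tip going outwards, to the robot, and down. Its claw holds the lid shut until about 0.3. Stiff pivot, 0.22 N m (2 to 3 N at the tip): it stays where it is left.
- lever: The steel latch lever on the case's front wall, near its right end: plate 36 mm wide, 8 thick. Origin on the pivot axis; z along the lever to its free end at 100 mm (48 mm above the lid when shut), x to the lid side. Claw: tab 30 wide at z 53 to 62 mm, reaching x = 30 over the lid. Push it from the lid side, above the claw, with closed fingers; over 60 N from the fingers spoils it: stop on force.
- latch_tip (a point): Middle of the free end of the latch lever, 100 mm from the pivot.
- lid (a joint): Angle of the lid, rad: 0 shut, 1.83 at its stop. It turns about the hinge on the case's far long edge, its near edge going up and over away from the robot. Plain grey plate 150 x 240 x 10 mm, 0.25 kg, on a stiff hinge (0.32 N m): it stays at any angle.
- lid_hinge (a point): Middle of the lid's hinge line, at the underside of the lid's far edge.
- lid_bar (a point): Middle of the lid's bar handle: round steel bar 12 mm thick, 120 mm long along the case's y, on two end posts; its axis is 40 mm above the lid's top, 120 mm from the hinge line along the lid (50 above its underside), 30 mm in from the lid's near edge; this point lies 30 mm left of the case's middle. Pinched across, the bar can turn between the fingers as the lid swings.
- label (a point): Centre of the white striped label card (45 x 70 mm) on the white tray inside the case, seen only with the lid open; 26 mm above the case's underside, 36 mm below its rim. Axes as the case: z is square to the label.
- reader: Label reader standing on its square hood: grey hood 56 x 56 mm, 30 high, neck to 48, then a white grip 40 (its x) by 26 (y) up to 160 mm; 0.14 to 0.28 kg. Origin: centre of the hood's underside, the window; z up the grip; it looks along -z. It reads with the window 15 to 55 mm from the label along the label's z (35 is best), within 15 mm sideways in x and in y, square within 0.15 rad, held still.
- pad: The reader's flat black rubber pad, 120 x 120 mm, 6 mm thick, fixed to the bench, with a low grey plug block at its far edge. Origin: centre of its underside, on the bench. The reader stands on its middle.
- dishes: Bystander: two stacked round dishes, 92 mm across, 28 mm high. Origin under its centre.
- slidebox: Bystander: shut black slide box, 122 x 87 x 38 mm. Origin under its centre.
- jar: Bystander: jar, 72 mm across, 90 mm high. Origin under its centre.
- bottle: Bystander: white bottle, 68 mm across, 170 mm high. Origin under its centre.
- mug: Bystander: white mug, 76 mm across, 90 mm high, handle at its +y. Origin under its centre.
- rack: Bystander: white block of four capped tubes, 110 (x) x 55 x 57 mm high. Origin under its centre.
- notebook: Bystander: blue notebook, 150 (x) x 210 x 14 mm. Origin under its centre.
There are look-alikes about, which are no part of the job. What is shaped like the reader but pink is not meant. Of the things that look like the pad, the middle-sized one is meant.

How it is judged:
On the way, in this order (a step that is already met when the one before it is completed fails the run):
1. the latch lever is swung down, to within 0.2 rad of its stop (value of joint latch above 1 rad), for 0.2 s.
2. the lid is open to at least 1.6 rad (value of joint latch above 1 rad and value of joint lid above 1.6 rad), for 0.2 s.
3. the reader is held still over the label for 1 s: window 15 to 55 mm from it along its normal, within 15 mm sideways each way, within 0.15 rad of square (all of step 2 and z of reader in the frame of label between 0.015 and 0.055 m and x of reader in the frame of label between -0.015 and 0.015 m and y of reader in the frame of label between -0.015 and 0.015 m and angle between the z axis of reader and the z axis of label, either way round below 0.15 rad and linear speed of reader below 0.03 m/s and angular speed of reader below 0.25 rad/s), for 1 s.
At the end, for the whole second after the job is handed in: The latch is down past 1.0 rad, the lid stays open past 1.6 rad, and the reader stands upright (within 0.1 rad), released and at rest on its pad, its middle within 30 mm of the pad's middle (all of step 2 and horizontal distance between reader and pad below 0.03 m and height (world z) of reader below 0.012 m and angle between reader's own z axis and vertical below 0.1 rad and linear speed of reader below 0.02 m/s and contact force between the fingers and reader below 0.1 N); the robot touches nothing.
It fails at once if the lid is forced up (past 0.12 rad) while the latch is still over it (below 0.3 rad) (value of joint lid above 0.12 rad and value of joint latch below 0.3 rad).
It fails at once if the latch lever is pressed or squeezed by the fingers with more than 60 N (contact force between the fingers and lever above 60 N).
It fails at once if the reader is banged down on its pad (more than 60 N) (contact force between reader and pad above 60 N).
It fails at once if the reader is dropped: let go with its hood more than 10 mm above the pad (height (world z) of reader above 0.016 m and contact force between the fingers and reader below 0.05 N).
It fails at once if a bystander is moved by more than 30 mm (distance of any of dishes, slidebox, jar, bottle, mug, rack, notebook from where it was at the start of the episode above 0.03 m).
It also fails if it takes over 72 s, if anything falls off the work surface, if the arm or the gripper's body presses on something with over 40 N, if the wrist force passes 120 N, or if a joint passes its speed limit or range.

## Working session

There is one attempt and no reset: what is moved stays moved. The work goes in short steps, Python scripts to look and compute and a tool call to move; the robot and the scene stay as the last step left them, time stands still between calls to the robot, and variables do not carry over. Pictures are saved under pics/ and viewed, at most 10 in all, crops included, and the job is handed in when it is done.

Besides the shell and the picture viewer there is one more tool, called after "Call:" by a JSON object that holds its "fn" and its "kwargs". arm_command: Moves the arm, as the interface text tells. Its arguments: {"type":"object","properties":{"moves":{"type":"array"},"newtons":{"type":"number"}},"required":["moves"]}

```bash
mkdir -p pics; ls; cat > h.py <<'E'
import numpy as np, cv2
from scipy.spatial.transform import Rotation as R
from workcell import *
def rot(q): return R.from_quat([q[1],q[2],q[3],q[0]])
def cam(name):
    i=camera_info(name); f=200/np.tan(np.radians(i['fovy'])/2)
    if name=='wrist':
        s=get_state(); T=np.eye(4); T[:3,:3]=rot(s['orientation']).as_matrix(); T[:3,3]=s['tcp_pos']
        T=T@np.array(i['tool_from_camera'])
    else:
        T=np.eye(4); T[:3,:3]=rot(i['orientation']).as_matrix(); T[:3,3]=i['eye']
    return f,i['cx'],i['cy'],T
def shot(name,tag):
    c=cam(name); im,d=read_camera(name); cv2.imwrite(f'pics/{tag}.png',im)
    np.savez(f'{tag}.npz',im=im,d=d,f=c[0],cx=c[1],cy=c[2],T=c[3]); return im,d,c
def cloud(d,c):
    f,cx,cy,T=c; v,u=np.mgrid[:400,:640]
    P=np.stack([(u-cx)/f*d,(v-cy)/f*d,d],-1)
    return P@T[:3,:3].T+T[:3,3]
def load(tag):
    z=np.load(f'{tag}.npz'); return z['im'],z['d'],(float(z['f']),float(z['cx']),float(z['cy']),z['T'])
E
python3 - <<'E'
from h import *
for n in ['scene','top']:
    i=camera_info(n);print(n,i)
    im,d,c=shot(n,n+'0')
    P=cloud(d,c)
    for l in ['case','lever','lid_bar','reader','pad','dishes','slidebox','jar','bottle','mug','rack','notebook']:
        for r in recognise(n,l):
            u,v=map(int,np.round(r['point'])); print(l,round(r['confidence'],2),(u,v),P[v,u].round(3))
print(camera_info('wrist'))
E
```

```text
pics
scene {'fovy': 45.52994120762946, 'cx': 323.6991217963519, 'cy': 195.44613349080151, 'eye': array([ 1.27356378, -1.20500351,  1.03895203]), 'orientation': array([-0.46185163,  0.8415742 ,  0.2445677 , -0.13650121])}
case 0.73 (338, 237) [ 0.704 -0.239  0.182]
lever 0.54 (305, 232) [ 0.556 -0.198  0.115]
lid_bar 0.94 (334, 226) [ 0.636 -0.15   0.141]
reader 0.69 (341, 175) [0.431 0.238 0.076]
pad 0.8 (330, 160) [0.256 0.437 0.004]
pad 0.58 (373, 203) [0.59  0.221 0.006]
dishes 0.56 (244, 284) [ 0.479 -0.421  0.026]
dishes 0.31 (305, 230) [ 0.555 -0.196  0.122]
slidebox 0.71 (265, 313) [ 0.613 -0.486  0.035]
jar 0.57 (413, 175) [0.675 0.399 0.072]
jar 0.48 (263, 315) [ 0.615 -0.497  0.038]
bottle 0.92 (409, 208) [0.768 0.147 0.088]
mug 0.54 (420, 191) [0.755 0.278 0.086]
rack 0.74 (322, 204) [0.449 0.069 0.036]
notebook 0.76 (205, 266) [ 0.305 -0.414  0.014]
top {'fovy': 56.903419177021114, 'cx': 321.81190096027666, 'cy': 202.07199155111357, 'eye': array([ 0.3290187 , -0.04253728,  1.39701013]), 'orientation': array([-0.05518711,  0.70757386, -0.70234775,  0.05478374])}
case 0.74 
[... 511 characters left out ...]
059]
jar 0.66 (422, 269) [ 0.299 -0.412  0.015]
jar 0.64 (198, 168) [0.657 0.411 0.088]
bottle 0.78 (266, 144) [0.741 0.162 0.112]
mug 0.6 (230, 154) [0.733 0.317 0.009]
rack 0.94 (285, 234) [0.421 0.092 0.058]
notebook 0.77 (421, 270) [ 0.295 -0.407  0.02 ]
{'fovy': 58.73210161963615, 'cx': 322.91735378037913, 'cy': 205.79578548866084, 'tool_from_camera': array([[-3.63607659e-04, -9.44918893e-01, -3.27304375e-01,
         8.33992632e-02],
       [ 9.99999434e-01, -1.64669833e-05, -1.06337561e-03,
        -3.13756859e-05],
       [ 9.99413989e-04, -3.27304577e-01,  9.44918364e-01,
        -1.44417064e-01],
       [ 0.00000000e+00,  0.00000000e+00,  0.00000000e+00,
         1.00000000e+00]])}
```

```bash
python3 - <<'E'
import cv2
a=cv2.imread('pics/top0.png')[110:310,150:470]; cv2.imwrite('pics/topc.png',cv2.resize(a,None,fx=2.5,fy=2.5,interpolation=cv2.INTER_CUBIC))
a=cv2.imread('pics/scene0.png')[110:350,170:490]; cv2.imwrite('pics/scenec.png',cv2.resize(a,None,fx=2.5,fy=2.5,interpolation=cv2.INTER_CUBIC))
E
```

```text
(no output)
```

View pics/topc.png

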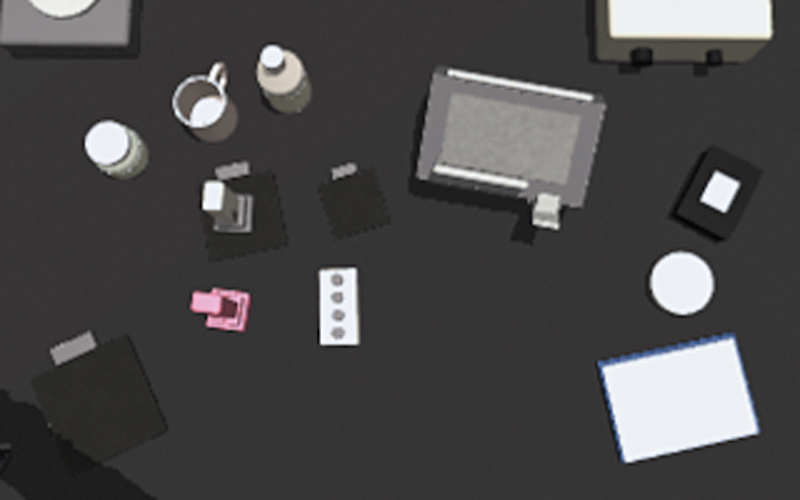

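View pics/scenec.png

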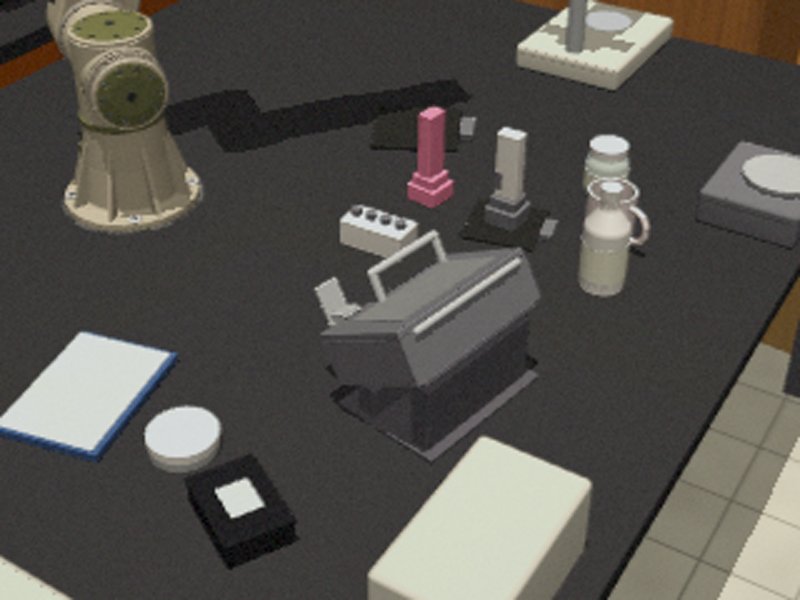

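The top view shows the case at about (354,168), its lever at (368,194) and the bar at (341,181). Candidates for the job:
- **Readers:** white/grey (241,192) and pink (240,234). I choose the white one.
- **Pads:** big (190,270), middle (247,196) with the white reader on it, small (291,190). I choose the middle one.

Next I fit the poses.

```bash
cat > fit.py <<'E'
from h import *
def caseR(yaw): return (R.from_euler('z',yaw)*R.from_euler('y',-.5)).as_matrix()
def fitcase(tags):
    Q=[]
    for t in tags:
        im,d,c=load(t); P=cloud(d,c)[d>0]
        m=(P[:,0]>.5)&(P[:,0]<.85)&(P[:,1]>-.36)&(P[:,1]<0)&(P[:,2]>.06)&(P[:,2]<.3); Q.append(P[m])
    return Q
if __name__=='__main__':
    for t,P in zip(['top0','scene0'],fitcase(['top0','scene0'])):
        # ransac plane
        rng=np.random.default_rng(0);best=None
        for _ in range(500):
            a=P[rng.choice(len(P),3,False)];n=np.cross(a[1]-a[0],a[2]-a[0]);n/=np.linalg.norm(n)+1e-12
            if n[2]<0:n=-n
            if abs(n[2]-.878)>.08: continue
            k=abs((P-a[0])@n)<.004
            if best is None or k.sum()>best.sum():best=k
        I=P[best];o=I.mean(0);n=np.linalg.svd(I-o)[2][2];n*=np.sign(n[2])
        print(t,len(P),best.sum(),n.round(4),'tilt',np.arccos(n[2]).round(3),'yaw',np.arctan2(-n[1],-n[0]).round(3),'rms',((I-o)@n).std().round(4))
        y=np.arctan2(-n[1],-n[0])
        C=caseR(y); L=(I-o)@C
        (cx,cy),(w,h),a=cv2.minAreaRect(L[:,:2].astype(np.float32))
        print('rect',cx,cy,w,h,a)
        print('lid centre',(o+C@[cx,cy,0]).round(4))
        ctr=o+C@[cx,cy,0]; print('origin',(ctr-C[:,2]*.072).round(4))
    # bar: points above the plane 
        H=(P-ctr)@C; b=(H[:,2]>.03)&(H[:,2]<.06)&(abs(H[:,0])<.1)
        print('above-lid pts',b.sum(),np.percentile(H[b],[5,50,95],0).round(4).tolist())
E
python3 fit.py
```

```text
top0 3517 2320 [-0.4781  0.0831  0.8743] tilt 0.507 yaw -0.172 rms 0.002
rect -0.011449180543422699 0.0019084662199020386 0.2402580827474594 0.16289053857326508 89.5906982421875
lid centre [ 0.6442 -0.1471  0.146 ]
origin [ 0.6783 -0.153   0.0828]
above-lid pts 171 [[-0.0872, -0.0772, 0.0379], [-0.0386, 0.0126, 0.0442], [-0.0331, 0.0878, 0.049]]
scene0 4034 1038 [-0.4644  0.0817  0.8818] tilt 0.491 yaw -0.174 rms 0.0015
rect -0.01843913644552231 0.00976254791021347 0.17355243861675262 0.24419543147087097 1.1688345670700073
lid centre [ 0.6439 -0.1515  0.1454]
origin [ 0.6779 -0.1575  0.0822]
above-lid pts 182 [[-0.0851, -0.0825, 0.032], [-0.0354, -0.0037, 0.0399], [-0.0303, 0.088, 0.0457]]
```

```bash
cat > plan.py <<'E'
from h import *
def tool(yawx,tilt_axis=None,ang=0):
    "tool down, tool x at heading yawx; then world-frame tilt"
    x=np.array([np.cos(yawx),np.sin(yawx),0]);z=np.array([0,0,-1.]);y=np.cross(z,x)
    M=np.stack([x,y,z],1)
    return M if tilt_axis is None else R.from_rotvec(np.array(tilt_axis)*ang).as_matrix()@M
def steps(p,M,way,op):
    "way: list of (pos,Rot) ; print rows with rounding carried"
    out=[];p=np.array(p,float);M=np.array(M)
    for q,N in way:
        dl=M.T@(np.array(q)-p)*1000; dr=R.from_matrix(M.T@N).as_rotvec()
        dl=dl.round(0);dr=dr.round(2)
        out.append([op,*[int(v) for v in dl],*[float(v) for v in dr]])
        p=p+M@dl/1000; M=M@R.from_rotvec(dr).as_matrix()
    for i in range(0,len(out),8):
        print('CALL',str([w for r in out[i:i+8] for w in r]).replace(' ',''))
    return p,M
def line(p,M,q,N,n=None):
    p=np.array(p);q=np.array(q);r=R.from_matrix(M.T@N).as_rotvec()
    if n is None: n=int(np.ceil(max(np.linalg.norm(q-p)/.055,np.linalg.norm(r)/.17)))
    return [(p+(q-p)*k/n, M@R.from_rotvec(r*k/n).as_matrix()) for k in range(1,n+1)]
def cur():
    s=get_state(); return np.array(s['tcp_pos']),rot(s['orientation']).as_matrix()
E
python3 - <<'E'
from plan import *
p,M=cur();print(p,M.round(3).tolist())
hx=np.arctan2(M[1,0],M[0,0]);print('heading',hx)
# rough reader/pad from top/scene
for t in ['top0','scene0']:
    im,d,c=load(t);P=cloud(d,c)
    m=(d>0)&(abs(P[...,0]-.55)<.08)&(abs(P[...,1]-.235)<.08)
    for lo,hi in [(.13,.2),(.02,.045)]:
        k=m&(P[...,2]>lo)&(P[...,2]<hi);print(t,lo,k.sum(),np.median(P[k],0).round(3))
E
```

```text
[0.25312855 0.51632002 0.23130744] [[-0.898, 0.44, 0.0], [0.44, 0.898, 0.0], [0.0, 0.0, -1.0]]
heading 2.685747547953294
top0 0.13 121 [0.565 0.253 0.164]
top0 0.02 87 [0.55  0.236 0.034]
scene0 0.13 120 [0.573 0.244 0.152]
scene0 0.02 107 [0.582 0.232 0.032]
```

```bash
python3 - <<'E'
from plan import *
p,M=cur()
w=line(p,M,[.50,.22,.40],tool(3.0),8)
p,M=steps(p,M,w,1)
w=line(p,M,[.58,-.14,.42],tool(np.pi-.17),8)
p,M=steps(p,M,w,1)
E
```

```text
CALL [1,-44,-20,-21,0.0,0.0,-0.04,1,-43,-21,-21,0.0,0.0,-0.04,1,-43,-23,-21,0.0,0.0,-0.04,1,-41,-25,-21,0.0,0.0,-0.04,1,-40,-26,-21,0.0,0.0,-0.04,1,-39,-28,-22,0.0,0.0,-0.04,1,-38,-30,-21,0.0,0.0,-0.03,1,-38,-31,-21,0.0,0.0,-0.04]
CALL [1,-16,-43,-2,0.0,0.0,0.0,1,-17,-43,-3,0.0,0.0,0.01,1,-17,-43,-2,0.0,0.0,-0.0,1,-16,-43,-3,0.0,0.0,0.0,1,-17,-43,-2,0.0,0.0,0.01,1,-17,-42,-3,0.0,0.0,-0.0,1,-18,-43,-2,0.0,0.0,0.0,1,-17,-43,-3,0.0,0.0,0.0]
```

Call:
{"fn": "arm_command", "kwargs": {"moves": [1,-44,-20,-21,0,0,-0.04,1,-43,-21,-21,0,0,-0.04,1,-43,-23,-21,0,0,-0.04,1,-41,-25,-21,0,0,-0.04,1,-40,-26,-21,0,0,-0.04,1,-39,-28,-22,0,0,-0.04,1,-38,-30,-21,0,0,-0.03,1,-38,-31,-21,0,0,-0.04]}}

```text
clock: 2.3
tcp_pos: [0.5011, 0.2184, 0.4013]
orientation: [0.0, 0.072, 0.997, 0.0]
wrist_force: [0.6, 0.8, -0.2]
finger_gap: 0.085
grip_force: 0.0
```

```bash
python3 - <<'E'
from plan import *
print(cur()[0]); shot('wrist','wr0')
for l in ['reader','pad']:
    print(l,[(r['point'],round(r['confidence'],2)) for r in recognise('wrist',l)])
E
```

```text
[0.50114338 0.21840939 0.40126363]
reader [([354.2, 193.7], 0.84), ([344.7, 82.8], 0.58)]
pad [([478.3, 14.9], 0.93), ([246.1, 208.7], 0.74)]
```

Call:
{"fn": "arm_command", "kwargs": {"moves": [-1,-16,-43,-2,0,0,0,-1,-17,-43,-3,0,0,0.01,-1,-17,-43,-2,0,0,0,-1,-16,-43,-3,0,0,0,-1,-17,-43,-2,0,0,0.01,-1,-17,-42,-3,0,0,0,-1,-18,-43,-2,0,0,0,-1,-17,-43,-3,0,0,0]}}

```text
clock: 3.45
tcp_pos: [0.5801, -0.1401, 0.42]
orientation: [-0.0, 0.082, 0.997, 0.0]
wrist_force: [0.7, -0.4, 0.0]
finger_gap: 0.0002
grip_force: 0.0
```

```bash
python3 - <<'E'
from plan import *
print(cur()[0]); shot('wrist','wc0')
for l in ['lever','lid_bar','lid']:
    print(l,[(r['point'],round(r['confidence'],2)) for r in recognise('wrist',l)])
a=cv2.imread('pics/wr0.png');b=cv2.imread('pics/wc0.png')
cv2.imwrite('pics/pair.png',cv2.resize(np.vstack([a,b]),(480,600)))
E
```

```text
[ 0.58013169 -0.14014916  0.41996817]
lever [([268.9, 146.6], 0.57)]
lid_bar []
lid [([328.0, 212.3], 0.74)]
```

View pics/pair.png

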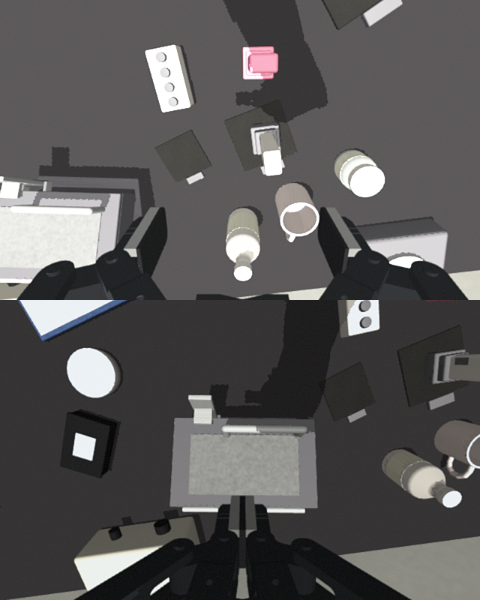

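The wrist view of the reader shows the white one at (354,194) on the middle pad, with the pink one at (345,83). The case view shows lever at (269,147) and bar at about (355,172). Next I refine the case pose.

```bash
python3 - <<'E'
from plan import *
from fit import caseR
from scipy.optimize import least_squares
from scipy.spatial import cKDTree
# model-based: box SDFs of shut case, fit x,y,z,yaw,(tilt)
B=[((0,0,67),(75,120,5)),((0,0,31),(75,120,31)),((-45,30,112),(6,60,6))]
lev=((-90,-70,70),(4,18,50))
def sd(L,c,h):
    q=abs(L-np.array(c))-np.array(h); return np.linalg.norm(np.maximum(q,0),axis=1)+np.minimum(q.max(1),0)
def res(L): return np.min([sd(L,*b) for b in B+[lev]],axis=0)
for tags in [['top0'],['scene0'],['wc0'],['top0','scene0','wc0']]:
    Ps=[]
    for t in tags:
        im,d,c=load(t);P=cloud(d,c)[d>0]
        L=(P-[.676,-.154,.085])@caseR(-.172)*1000
        m=(abs(L[:,0])<125)&(abs(L[:,1])<150)&(L[:,2]>45)&(L[:,2]<140);Ps.append(P[m])
    P=np.vstack(Ps)
    def f(v):
        C=(R.from_euler('z',v[3])*R.from_euler('y',-v[4])).as_matrix()
        return res((P-v[:3])@C*1000)
    r=least_squares(f,[.676,-.154,.085,-.172,.5],loss='soft_l1',f_scale=2,x_scale=[.01,.01,.01,.05,.05])
    print(tags,len(P),r.x.round(4),np.median(abs(r.fun)).round(2))
L=(P-r.x[:3])@caseR(r.x[3])*1000
b=(L[:,2]>103)&(L[:,2]<125)&(L[:,1]>-20)&(L[:,1]<80);print('bar',b.sum(),np.median(L[b],0).round(1))
b=(L[:,2]>88)&(L[:,2]<125)&(L[:,1]<-45);print('lev',b.sum(),np.percentile(L[b],[5,50,95],0).round(1).tolist())
E
```

```text
['top0'] 3183 [ 0.6864 -0.1544  0.088  -0.1729  0.4953] 1.86
['scene0'] 1912 [ 0.6874 -0.1568  0.0875 -0.1753  0.4991] 1.33
['wc0'] 23674 [ 0.6856 -0.1575  0.0885 -0.1814  0.5028] 0.87
['top0', 'scene0', 'wc0'] 28769 [ 0.6874 -0.1569  0.0893 -0.1776  0.5007] 0.98
bar 1097 [-47.   29.1 115.8]
lev 615 [[-98.2, -85.6, 90.9], [-92.4, -69.2, 110.7], [-90.9, -53.0, 119.8]]
```

```bash
cat > geo.py <<'E'
from plan import *
from fit import caseR
O=np.array([.6862,-.1570,.0875]);YAW=-.178;C=caseR(YAW)
H=np.array([np.cos(YAW),np.sin(YAW),0]);Z=np.array([0,0,1.])
PIV=O+C@[-.090,-.070,.020]
def w(*mm): return O+C@(np.array(mm)/1000)
def levtcp(th,r,n):
    f=.5+th;u=np.array([-np.sin(f),np.cos(f)]);nn=np.array([np.cos(f),np.sin(f)])
    c=u*r/1000+nn*n/1000  # near corner
    t=c+[.011,0]
    low=min(nn@(t+[-.011,0]),nn@(t+[.011,0]))*1000
    t=t+nn*(n-low)/1000
    return PIV+H*t[0]+Z*t[1]
E
python3 - <<'E'
from geo import *
p,M=cur();N=tool(np.pi+YAW)
s=levtcp(.05,85,18);print('pre',s,'piv',PIV, 'tip0',w(-90,-70,120))
p,M=steps(p,M,line(p,M,s+Z*.10,N,5)+line(s+Z*.10,N,s,N,3),-1)
ths=np.linspace(.04,1.14,14)
p,M=steps(p,M,[(levtcp(t,85+10*t/1.14,4),N) for t in ths],-1)
E
```

```text
pre [ 0.56883693 -0.20700968  0.14377631] piv [ 0.58663419 -0.21021148  0.06190335] tip0 [ 0.53944914 -0.2017227   0.14966161]
CALL [-1,0,-14,35,0.0,-0.0,0.0,-1,0,-13,35,0.0,-0.0,0.0,-1,0,-14,35,0.0,-0.0,0.01,-1,0,-14,35,0.0,-0.0,-0.0,-1,-1,-13,36,0.0,-0.0,0.0,-1,0,0,33,0.0,-0.0,0.0,-1,0,0,33,0.0,-0.0,0.0,-1,0,0,34,0.0,-0.0,0.0]
CALL [-1,12,0,6,0.0,-0.0,0.0,-1,6,0,3,0.0,-0.0,0.0,-1,7,0,4,0.0,-0.0,0.0,-1,6,0,4,0.0,-0.0,0.0,-1,5,0,5,0.0,-0.0,0.0,-1,6,0,5,0.0,-0.0,0.0,-1,5,0,6,0.0,-0.0,0.0,-1,4,0,6,0.0,-0.0,0.0]
CALL [-1,4,0,7,0.0,-0.0,0.0,-1,4,0,7,0.0,-0.0,0.0,-1,2,0,8,0.0,-0.0,0.0,-1,3,0,7,0.0,-0.0,0.0,-1,1,0,8,0.0,-0.0,0.0,-1,1,0,7,0.0,-0.0,0.0]
```

Call:
{"fn": "arm_command", "kwargs": {"moves": [-1,0,-14,35,0,0,0,-1,0,-13,35,0,0,0,-1,0,-14,35,0,0,0.01,-1,0,-14,35,0,0,0,-1,-1,-13,36,0,0,0,-1,0,0,33,0,0,0,-1,0,0,33,0,0,0,-1,0,0,34,0,0,0]}}

```text
clock: 4.65
tcp_pos: [0.5695, -0.2049, 0.1437]
orientation: [0.0, 0.087, 0.996, 0.0]
wrist_force: [-0.4, -0.5, 0.2]
finger_gap: -0.0002
grip_force: 0.0
```

Call:
{"fn": "arm_command", "kwargs": {"moves": [-1,12,0,6,0,0,0,-1,6,0,3,0,0,0,-1,7,0,4,0,0,0,-1,6,0,4,0,0,0,-1,5,0,5,0,0,0,-1,6,0,5,0,0,0]}}

```text
clock: 5.4
tcp_pos: [0.5282, -0.2002, 0.1173]
orientation: [0.001, 0.088, 0.996, -0.0]
wrist_force: [2.6, 0.3, 0.8]
finger_gap: 0.0002
grip_force: 1.2
```

Call:
{"fn": "arm_command", "kwargs": {"moves": [-1,5,0,6,0,0,0,-1,4,0,6,0,0,0,-1,4,0,7,0,0,0,-1,4,0,7,0,0,0,-1,2,0,8,0,0,0,-1,3,0,7,0,0,0]}}

```text
clock: 6.15
tcp_pos: [0.5065, -0.1963, 0.0757]
orientation: [0.0, 0.088, 0.996, -0.0]
wrist_force: [2.5, -0.9, 2.4]
finger_gap: 0.0003
grip_force: 1.1
```

Call:
{"fn": "arm_command", "kwargs": {"moves": [-1,1,0,5,0,0,0,-1,1,0,3,0,0,0,-1,0,0,2,0,0,0]}}

```text
clock: 6.52
tcp_pos: [0.5044, -0.1958, 0.0661]
orientation: [-0.0, 0.088, 0.996, 0.0]
wrist_force: [-0.2, -0.4, 2.3]
finger_gap: -0.0001
grip_force: 1.1
```

Call:
{"fn": "arm_command", "kwargs": {"moves": [-1,0,0,3,0,0,0,-1,0,0,3,0,0,0,-1,0,0,2,0,0,0]}}

```text
clock: 6.9
tcp_pos: [0.5042, -0.1957, 0.058]
orientation: [-0.0, 0.088, 0.996, 0.0]
wrist_force: [-0.7, -0.2, 2.6]
finger_gap: 0.0001
grip_force: 1.3
```

Call:
{"fn": "arm_command", "kwargs": {"moves": [-1,0,0,2,0,0,0,-1,0,0,1,0,0,0]}}

```text
clock: 7.15
tcp_pos: [0.5043, -0.1958, 0.0551]
orientation: [-0.0, 0.088, 0.996, 0.0]
wrist_force: [-0.9, -0.5, 2.5]
finger_gap: 0.0003
grip_force: 1.3
```

```bash
cat >> geo.py <<'E'
def ttool(tilt,head=YAW+np.pi/2):
    ax=np.cross(Z,H) # +rotation about it takes Z toward H ; tool z=-Z must go toward +H => negative
    return tool(head,ax,-tilt)
HG=w(75,30,62)
def bar(al):
    v=C@np.array([-.120,0,.050]); ax=C[:,1]
    return HG+R.from_rotvec(ax*al).as_matrix()@v
E
python3 - <<'E'
from geo import *
print(bar(0),w(-45,30,112),bar(.5),bar(1.83),HG)
p,M=cur();N=ttool(.5);print('tool z',N[:,2].round(2))
b=w(-46,30,113)
pre=b-N[:,2]*.055
up=p+Z*.11
way=line(p,M,up,M,2)+line(up,M,pre+Z*.03,N,12)
p,M=steps(p,M,way,-.2)
g=b+N[:,2]*.019
p,M=steps(p,M,line(p,M,g,N,4),-.2)
E
```

```text
[ 0.59979734 -0.1109742   0.1642151 ] [ 0.59979734 -0.1109742   0.1642151 ] [ 0.60893188 -0.11261754  0.22786703] [ 0.74666109 -0.13739558  0.30632864] [ 0.72703586 -0.13386492  0.17786703]
tool z [ 0.47 -0.08 -0.88]
CALL [-0.2,0,0,-55,0.0,0.0,0.0,-0.2,0,0,-55,0.0,0.0,0.0,-0.2,-4,8,-6,-0.03,-0.03,0.13,-0.2,-4,9,-7,-0.04,-0.04,0.13,-0.2,-2,10,-5,-0.03,-0.03,0.12,-0.2,-1,10,-5,-0.03,-0.03,0.13,-0.2,0,10,-5,-0.03,-0.03,0.13,-0.2,1,11,-5,-0.04,-0.04,0.13]
CALL [-0.2,2,10,-4,-0.03,-0.03,0.13,-0.2,3,10,-4,-0.03,-0.03,0.12,-0.2,5,10,-4,-0.03,-0.04,0.13,-0.2,5,9,-4,-0.04,-0.03,0.13,-0.2,7,9,-4,-0.03,-0.03,0.13,-0.2,8,8,-3,-0.03,-0.03,0.13]
CALL [-0.2,0,-4,25,-0.0,-0.0,-0.0,-0.2,0,-3,25,-0.0,-0.0,-0.0,-0.2,-1,-4,25,-0.0,-0.0,-0.0,-0.2,0,-4,25,-0.0,-0.0,-0.0]
```

Call:
{"fn": "arm_command", "kwargs": {"moves": [-1,0,0,-55,0,0,0,-1,0,0,-60,0,0,0,-0.2,-4,8,-6,-0.03,-0.03,0.13,-0.2,-4,9,-7,-0.04,-0.04,0.13,-0.2,-2,10,-5,-0.03,-0.03,0.12,-0.2,-1,10,-5,-0.03,-0.03,0.13,-0.2,0,10,-5,-0.03,-0.03,0.13,-0.2,1,11,-5,-0.04,-0.04,0.13]}}

```text
clock: 8.15
tcp_pos: [0.5388, -0.1503, 0.209]
orientation: [0.106, 0.455, 0.88, 0.088]
wrist_force: [-0.7, -0.7, 0.4]
finger_gap: 0.0338
grip_force: 0.0
```

Call:
{"fn": "arm_command", "kwargs": {"moves": [-0.2,2,10,-4,-0.03,-0.03,0.13,-0.2,3,10,-4,-0.03,-0.03,0.12,-0.2,5,10,-4,-0.03,-0.04,0.13,-0.2,5,9,-4,-0.04,-0.03,0.13,-0.2,7,9,-4,-0.03,-0.03,0.13,-0.2,8,8,-3,-0.03,-0.03,0.13]}}

```text
clock: 8.9
tcp_pos: [0.5731, -0.1052, 0.2479]
orientation: [0.188, 0.745, 0.619, 0.161]
wrist_force: [0.2, -0.3, 0.3]
finger_gap: 0.0343
grip_force: 0.0
```

```bash
python3 - <<'E'
from geo import *
p,M=cur();im,d,c=shot('wrist','wb')
P=cloud(d,c);L=(P-O)@C*1000
b=(d>0)&(L[...,2]>98)&(L[...,2]<125)&(L[...,0]>-70)&(L[...,0]<-20)&(L[...,1]>-20)&(L[...,1]<80)
print('bar',b.sum(),np.percentile(L[b],[5,50,95],0).round(1).tolist())
shot('top','t1');im,d,c=load('t1');L=(cloud(d,c)-O)@C*1000
b=(d>0)&(L[...,0]<-120)&(L[...,0]>-195)&(abs(L[...,1]+70)<16)&(L[...,2]>35)
print('lever',b.sum(),np.percentile(L[b],[5,50,95],0).round(1).tolist() if b.sum() else '')
N=ttool(.5);print(p,R.from_matrix(M.T@N).as_rotvec().round(3))
g=w(-46,30,113)+N[:,2]*.019
steps(p,M,line(p,M,g,N,4),-.2)
cv2.imwrite('pics/wb.png',im[110:310,250:450]) if 0 else None
E
```

```text
bar 2420 [[-52.0, -13.8, 114.1], [-46.4, 35.0, 117.4], [-41.4, 76.0, 118.9]]
lever 151 [[-182.4, -83.4, 36.9], [-154.8, -69.3, 52.7], [-125.3, -56.1, 69.0]]
[ 0.57310076 -0.1052443   0.24790446] [-0.    -0.003 -0.008]
CALL [-0.2,0,-4,26,-0.0,-0.0,-0.0,-0.2,-1,-5,26,-0.0,-0.0,-0.0,-0.2,0,-4,26,-0.0,-0.0,-0.01,-0.2,0,-4,27,-0.0,-0.0,0.0]
```

View pics/wb.png

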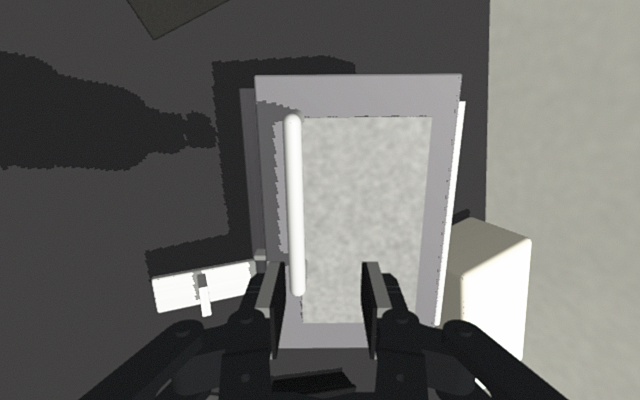

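The bar runs from (293,115) to (298,290), and the lever lies open at (205,285), at roughly 1.16 rad. I descend on the bar.

Call:
{"fn": "arm_command", "kwargs": {"moves": [-0.2,0,-4,26,0,0,0,-0.2,-1,-5,26,0,0,0,-0.2,0,-4,26,0,0,-0.01,-0.2,0,-4,27,0,0,0,-1,0,0,0,0,0,0,-1,0,0,0,0,0,0,-1,0,0,0,0,0,0], "newtons": 20}}

```text
clock: 9.88
tcp_pos: [0.6061, -0.1122, 0.1467]
orientation: [0.188, 0.741, 0.625, 0.158]
wrist_force: [-4.3, 0.3, -5.1]
finger_gap: 0.0108
grip_force: 20.5
```

```bash
python3 - <<'E'
from geo import *
p,M=cur();print(p,((p-M[:,2]*.019-O)@C*1000).round(1))
# start from measured grasp point
off=p-M[:,2]*.019-bar(0);print(off*1000)
N=32;way=[]
for k in range(1,N+1):
    al=1.80*k/N;T=ttool(.5-.22*k/N);way.append((bar(al)+off*(1-k/N)+T[:,2]*.019,T))
steps(p,M,way,-1)
E
```

```text
[ 0.60609373 -0.11224432  0.14673306] [-47.7  29.8 112.6]
[-2.60489419  0.2609944  -0.76608854]
CALL [-1,0,3,-7,0.0,-0.0,0.01,-1,0,3,-6,0.01,-0.0,-0.0,-1,0,4,-6,0.01,-0.0,-0.0,-1,0,4,-7,0.0,-0.0,-0.0,-1,0,4,-6,0.01,-0.0,-0.0,-1,0,4,-5,0.01,-0.0,-0.0,-1,0,5,-6,0.0,-0.0,-0.0,-1,0,5,-5,0.01,-0.0,-0.0]
CALL [-1,0,6,-5,0.01,-0.0,-0.0,-1,0,5,-5,0.0,-0.0,-0.0,-1,0,6,-4,0.01,-0.0,-0.0,-1,0,6,-4,0.01,-0.0,-0.0,-1,0,6,-4,0.0,-0.0,-0.0,-1,0,6,-4,0.01,-0.0,-0.0,-1,0,7,-3,0.01,-0.0,-0.0,-1,1,7,-3,0.01,-0.0,-0.0]
CALL [-1,0,6,-2,0.0,-0.0,-0.0,-1,0,7,-3,0.01,-0.0,-0.0,-1,0,7,-1,0.01,-0.0,-0.0,-1,0,7,-2,0.0,-0.0,-0.0,-1,0,8,-1,0.01,-0.0,-0.0,-1,0,7,-1,0.01,-0.0,-0.0,-1,0,7,0,0.0,-0.0,-0.0,-1,0,7,0,0.01,-0.0,-0.0]
CALL [-1,0,8,0,0.01,-0.0,-0.0,-1,0,7,0,0.0,-0.0,-0.0,-1,0,7,2,0.01,-0.0,-0.0,-1,0,7,1,0.01,-0.0,-0.0,-1,0,7,2,0.0,-0.0,-0.0,-1,0,7,2,0.01,-0.0,-0.0,-1,0,7,2,0.01,-0.0,-0.0,-1,0,7,3,0.01,-0.0,-0.0]
```

Call:
{"fn": "arm_command", "kwargs": {"moves": [-1,0,3,-7,0,0,0.01,-1,0,3,-6,0.01,0,0,-1,0,4,-6,0.01,0,0,-1,0,4,-7,0,0,0,-1,0,4,-6,0.01,0,0,-1,0,4,-5,0.01,0,0,-1,0,5,-6,0,0,0,-1,0,5,-5,0.01,0,0]}}

```text
clock: 10.88
tcp_pos: [0.6114, -0.1132, 0.2046]
orientation: [0.168, 0.749, 0.625, 0.143]
wrist_force: [-10.6, 0.4, -1.8]
finger_gap: 0.0112
grip_force: 20.1
```

Call:
{"fn": "arm_command", "kwargs": {"moves": [-1,0,6,-5,0.01,0,0,-1,0,5,-5,0,0,0,-1,0,6,-4,0.01,0,0,-1,0,6,-4,0.01,0,0,-1,0,6,-4,0,0,0,-1,0,6,-4,0.01,0,0,-1,0,7,-3,0.01,0,0,-1,1,7,-3,0.01,0,0]}}

```text
clock: 11.88
tcp_pos: [0.6443, -0.119, 0.2567]
orientation: [0.148, 0.753, 0.629, 0.125]
wrist_force: [-9.9, -2.4, 1.1]
finger_gap: 0.0111
grip_force: 19.9
```

Call:
{"fn": "arm_command", "kwargs": {"moves": [-1,0,6,-2,0,0,0,-1,0,7,-3,0.01,0,0,-1,0,7,-1,0.01,0,0,-1,0,7,-2,0,0,0,-1,0,8,-1,0.01,0,0,-1,0,7,-1,0.01,0,0,-1,0,7,0,0,0,0,-1,0,7,0,0.01,0,0]}}

```text
clock: 12.88
tcp_pos: [0.6934, -0.1276, 0.2859]
orientation: [0.129, 0.757, 0.632, 0.11]
wrist_force: [-4.2, -0.1, -1.0]
finger_gap: 0.011
grip_force: 19.7
```

Call:
{"fn": "arm_command", "kwargs": {"moves": [-1,0,8,0,0.01,0,0,-1,0,7,0,0,0,0,-1,0,7,2,0.01,0,0,-1,0,7,1,0.01,0,0,-1,0,7,2,0,0,0]}}

```text
clock: 13.5
tcp_pos: [0.7291, -0.134, 0.292]
orientation: [0.118, 0.758, 0.633, 0.101]
wrist_force: [-3.6, -1.0, -0.3]
finger_gap: 0.0112
grip_force: 19.7
```

Call:
{"fn": "arm_command", "kwargs": {"moves": [-1,0,7,2,0.01,0,0,-1,0,7,2,0.01,0,0,-1,0,7,3,0,0,0]}}

```text
clock: 13.88
tcp_pos: [0.7487, -0.1375, 0.2904]
orientation: [0.108, 0.76, 0.634, 0.093]
wrist_force: [-32.5, 5.0, 21.6]
finger_gap: 0.0111
grip_force: 22.8
```

```bash
python3 - <<'E'
from geo import *
p,M=cur();b=p-M[:,2]*.019-HG
print(get_state()['joint_pos'],'al', (186.0-np.degrees(np.arctan2(b[2],b@H)))*np.pi/180, np.linalg.norm([b[2],b@H]))
E
```

```text
[-0.3024831   0.4360862   0.32544567  1.1758399   0.03935228  1.45353009] al 1.801725100702559 0.1318358049160181
```

Call:
{"fn": "arm_command", "kwargs": {"moves": [-1,0,-3,0,0,0,0,-0.5,0,0,0,0,0,0,-0.5,0,0,0,0,0,0,-0.5,0,0,-20,0,0,0,-0.5,0,0,-30,0,0,0,-0.5,0,0,-40,0,0,0]}}

```text
clock: 14.62
tcp_pos: [0.721, -0.1327, 0.3742]
orientation: [0.108, 0.76, 0.634, 0.093]
wrist_force: [0.4, 0.1, -0.1]
finger_gap: 0.0216
grip_force: 0.0
```

```bash
python3 - <<'E'
from geo import *
p,M=cur();print(p)
# view pose over open case: tool along case -z tilt .5, camera toward robot (heading pi+YAW)
N=ttool(.45,np.pi+YAW)
t=w(-30,0,230);print(t)
mid=np.array([.60,-.12,.42])
way=line(p,M,mid,M,3)+line(mid,M,t,N,10)
steps(p,M,way,-.5)
E
```

```text
[ 0.72103152 -0.13273971  0.37419309]
[ 0.55176289 -0.13281422  0.27496122]
CALL [-0.5,-3,-35,-26,0.0,0.0,0.0,-0.5,-3,-34,-26,0.0,0.0,0.0,-0.5,-3,-35,-26,0.0,0.0,0.0,-0.5,-2,-8,12,-0.01,-0.01,-0.16,-0.5,-1,-9,13,-0.01,-0.02,-0.15,-0.5,1,-9,12,-0.02,-0.01,-0.16,-0.5,3,-8,13,-0.01,-0.01,-0.16,-0.5,4,-9,12,-0.01,-0.02,-0.15]
CALL [-0.5,5,-8,12,-0.01,-0.01,-0.16,-0.5,7,-7,12,-0.02,-0.01,-0.16,-0.5,8,-6,11,-0.01,-0.02,-0.16,-0.5,9,-5,12,-0.01,-0.01,-0.15,-0.5,9,-4,11,-0.01,-0.01,-0.16]
```

Call:
{"fn": "arm_command", "kwargs": {"moves": [-0.5,-3,-35,-26,0,0,0,-0.5,-3,-34,-26,0,0,0,-0.5,-3,-35,-26,0,0,0,-0.5,-2,-8,12,-0.01,-0.01,-0.16,-0.5,-1,-9,13,-0.01,-0.02,-0.15,-0.5,1,-9,12,-0.02,-0.01,-0.16,-0.5,3,-8,13,-0.01,-0.01,-0.16,-0.5,4,-9,12,-0.01,-0.02,-0.15]}}

```text
clock: 15.62
tcp_pos: [0.5762, -0.1263, 0.3471]
orientation: [0.181, 0.458, 0.869, 0.039]
wrist_force: [-0.5, -0.2, 0.8]
finger_gap: 0.021
grip_force: 0.0
```

Call:
{"fn": "arm_command", "kwargs": {"moves": [-0.5,5,-8,12,-0.01,-0.01,-0.16,-0.5,7,-7,12,-0.02,-0.01,-0.16,-0.5,8,-6,11,-0.01,-0.02,-0.16,-0.5,9,-5,12,-0.01,-0.01,-0.15,-0.5,9,-4,11,-0.01,-0.01,-0.16]}}

```text
clock: 16.25
tcp_pos: [0.5524, -0.1334, 0.2749]
orientation: [0.221, 0.084, 0.971, -0.022]
wrist_force: [-0.1, -0.1, 1.1]
finger_gap: 0.0216
grip_force: 0.0
```

```bash
python3 - <<'E'
from geo import *
p,M=cur();print(p)
im,d,c=shot('wrist','wl')
print([(r['point'],round(r['confidence'],2)) for r in recognise('wrist','label')])
shot('top','t2');print([(r['point'],round(r['confidence'],2)) for r in recognise('top','label')])
E
```

```text
[ 0.55240828 -0.13343629  0.27494703]
[([315.9, 213.0], 0.63)]
[([353.2, 162.4], 0.96)]
```

View pics/wl.png

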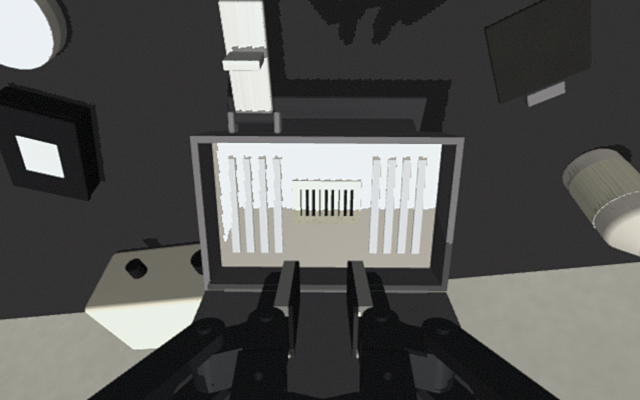

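The open case shows the label at about columns 292–361 and rows 180–220, with the slides on either side and the lever down at (245,60). Next I measure the label.

```bash
python3 - <<'E'
from geo import *
im,d,c=load('wl');P=cloud(d,c);L=(P-O)@C*1000
def ray(u,v,z):
    f,cx,cy,T=c; r=C.T@(T[:3,:3]@np.array([(u-cx)/f,(v-cy)/f,1])); e=C.T@(T[:3,3]-O)*1000
    return e+r*(z-e[2])/r[2]
m=(abs(L[...,1])<30)&(abs(L[...,0])<50)&(d>0)&(L[...,2]<45)
print('tray z',np.percentile(L[m][:,2],[5,25,50,75,95]).round(1))
for u,v in [(292,180),(361,180),(326,180)]: print((u,v),ray(u,v,26).round(1), L[v+2,u].round(1))
for u in (300,308,326,355): print(u,im[174:232:2,u].sum(1)//3)
print(im[184,284:370].sum(1)//3)
# case inner/outer rim at z=62
for u,v in [(191,137),(464,137)]: print('rim',ray(u,v,62).round(1))
s=(L[...,2]>58)&(L[...,2]<67)&(d>0)&(abs(L[...,0])<90)&(abs(L[...,1])<130)
print('rim ext',np.percentile(L[s],[1,50,99],0).round(1).tolist())
# lid angle check from top
im2,d2,c2=load('t2');Q=(cloud(d2,c2)-w(75,0,62))@C*1000;k=(d2>0)&(abs(Q[...,1])<110)&(Q[...,2]>100)&(Q[...,2]<170)&(abs(Q[...,0])<90)
print('lid pts',k.sum(),np.percentile(Q[k],[5,50,95],0).round(1).tolist())
E
```

```text
tray z [23.4 24.3 25.3 26.4 27.4]
(292, 180) [-29.6 -33.1  26. ] [-27.3 -33.3  25.1]
(361, 180) [-30.1  36.5  26. ] [-27.7  36.7  24.5]
(326, 180) [-29.8   1.2  26. ] [-27.8   1.2  26.1]
300 [239 240 242 182 240 238 237 238 134 128 129 131 132 132 133 132 132 174
 133 108 108 158 168 162 166 166 168 167 168]
308 [239 240 230 177 239 235 236 241 119 117 119 119 119 120 120 122  96  86
  63  51  51 149 168 164 163 167 168 168 170]
326 [239 239 244 151 236 237 238 243  54  19  19  20  21  16  24  31  32  26
  12  16  13 143 165 163 162 167 167 168 169]
355 [240 239 240 202 232 237 237 238 241 242 241 241 241 241 239 240 239 242
 179 164 165 169 167 164 164 169 169 168 168]
[239 239 239 241 239 239 239 239 238 237 237 237 237 236 236 238 238 238
 237 237 237 236 235 235 235 236 236 236 235 236 237 235 236 236 237 238
 238 238 238 237 237 237 237 237 238 237 236 237 236 238 239 239 238 239
 238 238 237 238 238 237 236 236 237 239 238 237 238 238 237 238 237 237
 238 238 239 240 233 198 221 240 241 239 238 240 239 241]
rim [ -75.  -117.8   62. ]
rim [-76.7 121.2  62. ]
rim ext [[-76.7, -118.8, 58.3], [-14.9, 1.0, 62.3], [74.6, 120.5, 66.5]]
lid pts 555 [[25.4, -87.8, 105.6], [39.4, 15.5, 121.4], [77.2, 96.4, 146.1]]
```

```bash
python3 - <<'E'
from geo import *
from scipy.optimize import least_squares
im,d,c=load('t2')
f,cx,cy,T=c;u,v=353.2,162.4
r=C.T@(T[:3,:3]@np.array([(u-cx)/f,(v-cy)/f,1]));e=C.T@(T[:3,3]-O)*1000;print('label top',(e+r*(26-e[2])/r[2]).round(1))
B=[((0,0,15),(28,28,15)),((0,0,104),(20,13,56)),((0,0,39),(10,10,9))]
def sd(L,c,h):
    q=abs(L-np.array(c))-np.array(h); return np.linalg.norm(np.maximum(q,0),axis=1)+np.minimum(q.max(1),0)
for tags in [['wr0'],['top0'],['scene0'],['wr0','top0','scene0']]:
    Ps=[]
    for t in tags:
        im,d,c=load(t);P=cloud(d,c);m=(d>0)&(np.hypot(P[...,0]-.553,P[...,1]-.24)<.06)&(P[...,2]>.016)&(P[...,2]<.19)
        Ps.append(P[m])
    P=np.vstack(Ps);best=None
    for y0 in np.arange(0,3.1,.39):
        def g(q):
            L=(P-[q[0],q[1],q[2]])@R.from_euler('z',q[3]).as_matrix()*1000
            return np.min([sd(L,*b) for b in B],axis=0)
        r=least_squares(g,[.555,.24,.006,y0],loss='soft_l1',f_scale=2,x_scale=[.01,.01,.01,.1])
        if best is None or r.cost<best.cost:best=r
    print(tags,len(P),best.x.round(4),np.median(abs(best.fun)).round(2))
# pad: dark square in wrist picture; depth z 3..10mm
im,d,c=load('wr0');P=cloud(d,c)
g=im.sum(2)/3; x0,y0,yw=best.x[0],best.x[1],best.x[3]
m=(d>0)&(np.hypot(P[...,0]-x0,P[...,1]-y0)<.11)&(P[...,2]>.003)&(P[...,2]<.011)
print('pad',m.sum(),cv2.minAreaRect((P[m][:,:2]*1000).astype(np.float32)))
E
```

```text
label top [ 1.6  2.5 26. ]
['wr0'] 2165 [0.5686 0.2532 0.0076 3.0995] 0.56
['top0'] 334 [ 0.5674  0.2563  0.0056 -0.0154] 0.92
['scene0'] 476 [ 0.5679  0.2536  0.0061 -0.0178] 2.39
['wr0', 'top0', 'scene0'] 2975 [0.5685 0.2538 0.0075 3.1024] 0.79
pad 4810 ((569.3275146484375, 253.73287963867188), (217.14907836914062, 216.40919494628906), 73.22445678710938)
```

```bash
python3 - <<'E'
from geo import *
im,d,c=load('wl');f,cx,cy,T=c
def ray(u,v,z):
    r=C.T@(T[:3,:3]@np.array([(u-cx)/f,(v-cy)/f,1])); e=C.T@(T[:3,3]-O)*1000
    return e+r*(z-e[2])/r[2]
for v in (180,190,216,224,225,228): print(v,ray(326,v,26)[0].round(1))
g=im.astype(float)
print(g[212:240,300:352].mean(1).round(0).tolist())
print(g[212:240,287:291].mean((1,2)).round(0).tolist())
print(g[220,284:370].mean(1).round(0).tolist())
im,d,c=load('wr0');f,cx,cy,T=c
# pad segmentation on plane z=.006
v,u=np.mgrid[:400,:640]; r=np.stack([(u-cx)/f,(v-cy)/f,np.ones_like(u)],-1)@T[:3,:3].T
X=T[:3,3]+r*((.006-T[2,3])/r[...,2])[...,None]
g=im.mean(2);reg=(abs(X[...,0]-.568)<.11)&(abs(X[...,1]-.254)<.11)
print(np.histogram(g[reg],bins=range(0,260,10))[0])
np.save('padX.npy',X)
crop=np.hstack([cv2.resize(cv2.imread('pics/wr0.png')[120:250,280:420],None,fx=2.6,fy=2.6),cv2.resize(cv2.imread('pics/wl.png')[165:240,270:385],(400,338))[:338]])
cv2.imwrite('pics/crop2.png',crop)
E
```

```text
180 -29.8
190 -19.5
216 8.3
224 17.1
225 18.2
228 21.5
[[99.0, 112.0, 113.0], [100.0, 112.0, 114.0], [99.0, 111.0, 112.0], [108.0, 122.0, 123.0], [144.0, 163.0, 165.0], [154.0, 173.0, 176.0], [153.0, 173.0, 175.0], [153.0, 172.0, 175.0], [152.0, 171.0, 174.0], [151.0, 171.0, 173.0], [151.0, 170.0, 173.0], [154.0, 170.0, 173.0], [159.0, 170.0, 174.0], [160.0, 170.0, 175.0], [160.0, 170.0, 175.0], [160.0, 170.0, 175.0], [160.0, 170.0, 175.0], [160.0, 170.0, 175.0], [160.0, 170.0, 175.0], [160.0, 170.0, 175.0], [160.0, 170.0, 175.0], [160.0, 170.0, 175.0], [160.0, 170.0, 175.0], [160.0, 170.0, 175.0], [160.0, 170.0, 175.0], [160.0, 170.0, 175.0], [160.0, 170.0, 175.0], [161.0, 171.0, 175.0]]
[167.0, 167.0, 166.0, 168.0, 167.0, 167.0, 166.0, 167.0, 167.0, 167.0, 168.0, 167.0, 168.0, 167.0, 167.0, 167.0, 167.0, 167.0, 168.0, 167.0, 167.0, 167.0, 168.0, 168.0, 168.0, 168.0, 167.0, 167.0]
[166.0, 167.0, 167.0, 167.0, 168.0, 167.0, 167.0, 168.0, 164.0, 165.0, 166.0, 167.0, 168.0, 165.0, 162.0, 162.0, 163.0, 168.0, 169.0, 169.0, 167.0, 167.0, 168.0, 168.0, 164.0, 167.0, 171.0, 169.0, 162.0, 159.0, 160.0, 159.0, 162.0, 165.0, 162.0, 166.0, 166.0, 165.0, 163.0, 168.0, 170.0, 167.0, 164.0, 165.0, 163.0, 165.0, 164.0, 167.0, 166.0, 168.0, 169.0, 165.0, 165.0, 162.0, 166.0, 165.0, 161.0, 163.0, 166.0, 167.0, 169.0, 166.0, 167.0, 167.0, 167.0, 168.0, 167.0, 165.0, 161.0, 162.0, 165.0, 165.0, 168.0, 169.0, 166.0, 167.0, 167.0, 169.0, 169.0, 171.0, 167.0, 170.0, 171.0, 170.0, 166.0, 161.0]
[   0    0    0    5  595 3774  291 3200 1257 7957   30   37   48   97
  112  436  107   68   44   53   40   48   73  212   44]
```

View pics/crop2.png

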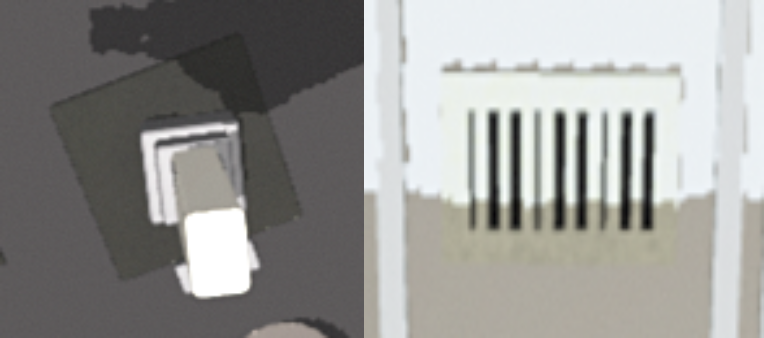

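```bash
python3 - <<'E'
from geo import *
im,d,c=load('wr0');X=np.load('padX.npy')
pts=np.array([[299.2,161.5],[371.5,132.7],[395.8,201.9],[326.2,227.7]])
W=np.array([X[int(round(v)),int(round(u))][:2] for u,v in pts]);print(W.round(4).tolist(),'centre',W.mean(0),np.linalg.norm(np.roll(W,1,0)-W,axis=1).round(3))
p,M=cur();N=tool(np.pi-.04)
a=np.array([.5685,.2535,.105]);up=np.array([.5685,.2535,.225]);mid=np.array([.55,-.03,.32])
p,M=steps(p,M,line(p,M,mid,N,4)+line(mid,N,up,N,6),1)
steps(p,M,line(p,M,a,N,5),1)
E
```

```text
[[0.5275, 0.1764], [0.4997, 0.2921], [0.614, 0.3193], [0.6424, 0.202]] centre [0.57090397 0.24747198] [0.118 0.119 0.117 0.121]
CALL [1,0,25,-12,-0.01,0.11,-0.03,1,1,26,-12,-0.01,0.11,-0.04,1,1,25,-12,-0.01,0.12,-0.03,1,1,26,-12,-0.0,0.11,-0.04,1,-1,48,16,-0.0,-0.0,0.0,1,-1,47,16,-0.0,-0.0,0.0,1,-2,47,15,-0.0,-0.0,0.0,1,-1,48,16,-0.0,-0.0,0.0]
CALL [1,-1,47,16,-0.0,-0.0,0.0,1,-2,48,15,-0.0,-0.0,0.0]
CALL [1,0,0,24,-0.0,-0.0,0.0,1,0,0,24,-0.0,-0.0,0.0,1,0,0,24,-0.0,-0.0,0.0,1,0,0,24,-0.0,-0.0,0.0,1,0,0,24,-0.0,-0.0,0.0]
```

Call:
{"fn": "arm_command", "kwargs": {"moves": [1,0,25,-12,-0.01,0.11,-0.03,1,1,26,-12,-0.01,0.11,-0.04,1,1,25,-12,-0.01,0.12,-0.03,1,1,26,-12,0,0.11,-0.04,1,-1,48,16,0,0,0,1,-1,47,16,0,0,0,1,-2,47,15,0,0,0,1,-1,48,16,0,0,0]}}

```text
clock: 17.45
tcp_pos: [0.5626, 0.1611, 0.2566]
orientation: [0.0, 0.019, 1.0, -0.003]
wrist_force: [1.1, 0.1, -0.1]
finger_gap: 0.0855
grip_force: 0.0
```

Call:
{"fn": "arm_command", "kwargs": {"moves": [1,-1,47,16,0,0,0,1,-2,48,15,0,0,0,1,0,0,0,0,0,0]}}

```text
clock: 17.82
tcp_pos: [0.5674, 0.2573, 0.2233]
orientation: [-0.002, 0.017, 1.0, -0.003]
wrist_force: [0.2, -0.3, 0.7]
finger_gap: 0.0853
grip_force: 0.0
```

```bash
python3 - <<'E'
from geo import *
p,M=cur();im,d,c=shot('wrist','wr1')
P=cloud(d,c);m=(d>0)&(P[...,2]>.155)&(P[...,2]<.18)&(np.hypot(P[...,0]-.568,P[...,1]-.253)<.05)
Q=P[m];print('grip top',len(Q),np.median(Q,0).round(4),cv2.minAreaRect((Q[:,:2]*1000).astype(np.float32)))
N=tool(np.pi-.04);print(p,R.from_matrix(M.T@N).as_rotvec().round(3))
E
```

```text
grip top 2644 [0.565  0.2548 0.1676] ((567.7716064453125, 254.61279296875), (25.925504684448242, 39.33240509033203), 88.76892852783203)
[0.56743313 0.25727385 0.22332127] [-0.006 -0.003  0.007]
```

View pics/wr1.png

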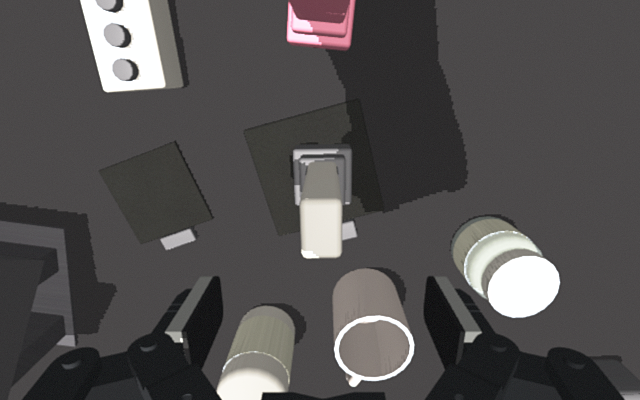

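The white reader's grip lies at (320,210), centred between the fingers on the middle pad. I go down and grip it.

Call:
{"fn": "arm_command", "kwargs": {"moves": [1,0,-3,24,0,0,0,1,0,0,24,0,0,0,1,0,0,24,0,0,0,1,0,0,24,0,0,0,1,0,0,22,0,0,0,-1,0,0,0,0,0,0,-1,0,0,0,0,0,0,-1,0,0,0,0,0,0], "newtons": 45}}

```text
clock: 18.88
tcp_pos: [0.5685, 0.2502, 0.1083]
orientation: [0.0, 0.018, 1.0, -0.002]
wrist_force: [-0.2, -0.0, 0.3]
finger_gap: 0.0321
grip_force: 0.1
```

Call:
{"fn": "arm_command", "kwargs": {"moves": [-1,0,0,0,0,0,0,-1,0,0,0,0,0,0,-1,0,0,-5,0,0,0]}}

```text
clock: 19.25
tcp_pos: [0.5669, 0.2501, 0.1114]
orientation: [-0.002, 0.018, 1.0, -0.003]
wrist_force: [-0.3, -0.2, -1.5]
finger_gap: 0.0257
grip_force: 43.7
```

```bash
python3 - <<'E'
from geo import *
p,M=cur();print(p)
N=ttool(.5,np.pi+YAW)
up=np.array([.56,.22,.30]);pre=w(-6.6,1.7,265);g=w(-6.6,1.7,160.5);print(pre,g)
p,M=steps(p,M,line(p,M,up,M,4)+line(up,M,pre,N,9),-1)
steps(p,M,line(p,M,g,N,5),-1)
E
```

```text
[0.56687709 0.25013903 0.11144214]
[ 0.55576009 -0.13180604  0.31689517] [ 0.60506847 -0.14067682  0.22518779]
CALL [-1,2,-8,-47,0.0,0.0,0.0,-1,1,-8,-47,0.0,0.0,0.0,-1,2,-8,-47,0.0,0.0,0.0,-1,1,-7,-47,0.0,0.0,0.0,-1,-1,-40,-2,0.0,-0.06,0.02,-1,-1,-39,-2,0.01,-0.05,0.01,-1,-3,-39,-1,-0.0,-0.06,0.02,-1,-3,-39,-1,0.0,-0.05,0.01]
CALL [-1,-3,-39,0,0.01,-0.06,0.02,-1,-4,-39,0,-0.0,-0.05,0.01,-1,-5,-38,0,0.0,-0.06,0.02,-1,-6,-39,0,0.01,-0.06,0.02,-1,-6,-39,1,-0.0,-0.05,0.01]
CALL [-1,0,0,21,-0.0,-0.0,0.0,-1,0,0,21,-0.0,-0.0,0.0,-1,0,0,21,-0.0,-0.0,0.0,-1,0,0,21,-0.0,-0.0,0.0,-1,0,0,21,-0.0,-0.0,0.0]
```

Call:
{"fn": "arm_command", "kwargs": {"moves": [-1,2,-8,-47,0,0,0,-1,1,-8,-47,0,0,0,-1,2,-8,-47,0,0,0,-1,1,-7,-47,0,0,0,-1,-1,-40,-2,0,-0.06,0.02,-1,-1,-39,-2,0.01,-0.05,0.01,-1,-3,-39,-1,0,-0.06,0.02,-1,-3,-39,-1,0,-0.05,0.01]}}

```text
clock: 20.25
tcp_pos: [0.558, 0.0624, 0.3082]
orientation: [0.109, 0.047, 0.993, -0.01]
wrist_force: [0.6, -0.5, -0.9]
finger_gap: 0.0253
grip_force: 43.7
```

Call:
{"fn": "arm_command", "kwargs": {"moves": [-1,-3,-39,0,0.01,-0.06,0.02,-1,-4,-39,0,0,-0.05,0.01,-1,-5,-38,0,0,-0.06,0.02,-1,-6,-39,0,0.01,-0.06,0.02,-1,-6,-39,1,0,-0.05,0.01,-1,0,0,0,0,0,0,-1,0,0,0,0,0,0]}}

```text
clock: 21.12
tcp_pos: [0.5555, -0.1317, 0.3169]
orientation: [0.245, 0.086, 0.965, -0.022]
wrist_force: [-0.3, -0.4, -1.2]
finger_gap: 0.0254
grip_force: 43.8
```

```bash
python3 - <<'E'
from geo import *
p,M=cur();N=ttool(.5,np.pi+YAW);g=w(-6.6,1.7,160.5)
print(p,R.from_matrix(M.T@N).as_rotvec().round(3), get_state()['finger_gap'])
steps(p,M,line(p,M,g,N,6),-1)
shot('wrist','wh');shot('scene','s2')
# reader in hand: fit from scene cloud in tool frame
im,d,c=load('s2');P=cloud(d,c);T=(P-p)@M*1000
m=(d>0)&(abs(T[...,0])<45)&(abs(T[...,1])<45)&(T[...,2]>66)&(T[...,2]<115)
print(m.sum(),np.percentile(T[m],[2,50,98],0).round(1).tolist())
a=cv2.resize(cv2.imread('pics/s2.png')[130:290,240:440],None,fx=2.4,fy=2.4);b=cv2.imread('pics/wh.png')[100:260,220:420];cv2.imwrite('pics/hold0.png',np.vstack([a[:300],cv2.resize(b,(480,300))]))
E
```

```text
[ 0.55546474 -0.13166573  0.31690743] [ 0.    -0.002  0.   ] 0.02544515719991318
CALL [-1,0,0,17,0.0,-0.0,0.0,-1,0,0,18,0.0,-0.0,0.0,-1,0,0,17,0.0,-0.0,0.0,-1,0,0,18,0.0,-0.0,0.0,-1,0,0,17,0.0,-0.0,0.0,-1,-1,0,18,0.0,-0.0,0.0]
160 [[-30.8, -32.2, 67.0], [-16.6, -24.1, 76.2], [26.5, 20.8, 98.2]]
```

View pics/hold0.png

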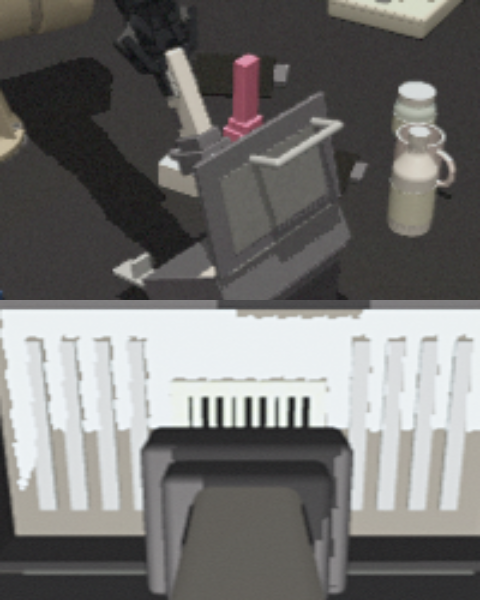

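The reader hangs square and centred in the hand, with the hood's centre column at about 323, the same as the label's. I go down into the case and hold.

Call:
{"fn": "arm_command", "kwargs": {"moves": [-1,0,0,17,0,0,0,-1,0,0,18,0,0,0,-1,0,0,17,0,0,0,-1,0,0,18,0,0,0,-1,0,0,17,0,0,0,-1,-1,0,17,0,0,0,-1,0,0,0,0,0,0,-1,0,0,0,0,0,0]}}

```text
clock: 22.22
tcp_pos: [0.6061, -0.1407, 0.2267]
orientation: [0.246, 0.085, 0.965, -0.022]
wrist_force: [-1.1, -0.2, -0.5]
finger_gap: 0.0255
grip_force: 43.7
```

```bash
python3 - <<'E'
from geo import *
p,M=cur();print(((p-O)@C*1000).round(1),get_state()['wrist_force'])
im,d,c=shot('wrist','wh2');L=(cloud(d,c)-O)@C*1000
T=(cloud(d,c)-p)@M*1000
# hood top shoulder (reader z=30 => tool z ~70)
m=(d>0)&(abs(T[...,0])<45)&(abs(T[...,1])<45)&(T[...,2]>60)&(T[...,2]<77)
print(m.sum(),np.percentile(T[m],[2,50,98],0).round(1).tolist())
E
```

```text
[ -5.    1.9 161.4] [-1.12012881 -0.15311479 -0.54069054]
2377 [[-24.4, -28.4, 61.6], [22.5, -1.0, 70.2], [27.9, 26.4, 76.0]]
```

Call:
{"fn": "arm_command", "kwargs": {"moves": [-1,0,0,0,0,0,0,-1,0,0,0,0,0,0,-1,0,0,0,0,0,0,-1,0,0,0,0,0,0,-1,0,0,0,0,0,0,-1,0,0,0,0,0,0,-1,0,0,0,0,0,0,-1,0,0,0,0,0,0]}}

```text
clock: 23.28
tcp_pos: [0.6059, -0.141, 0.2264]
orientation: [0.246, 0.086, 0.965, -0.022]
wrist_force: [-0.7, -0.6, -2.0]
finger_gap: 0.0258
grip_force: 43.7
```

Call:
{"fn": "arm_command", "kwargs": {"moves": [-1,0,0,0,0,0,0,-1,0,0,0,0,0,0,-1,0,0,0,0,0,0,-1,0,0,0,0,0,0,-1,0,0,0,0,0,0,-1,0,0,0,0,0,0,-1,0,0,0,0,0,0,-1,0,0,0,0,0,0]}}

```text
clock: 24.28
tcp_pos: [0.6058, -0.141, 0.2264]
orientation: [0.246, 0.086, 0.965, -0.022]
wrist_force: [0.4, 0.6, -1.2]
finger_gap: 0.0257
grip_force: 43.7
```

```bash
python3 - <<'E'
from geo import *
p,M=cur();N=tool(np.pi-.04)
out=p-M[:,2]*.108; up=np.array([.570,.2485,.28]);a=np.array([.570,.2485,.120])
way=line(p,M,out,M,4)+line(out,M,up,N,10)
p,M=steps(p,M,way,-1)
steps(p,M,line(p,M,a,N,5),-1)
E
```

```text
CALL [-1,0,0,-27,0.0,0.0,0.0,-1,0,0,-27,0.0,0.0,0.0,-1,0,0,-27,0.0,0.0,0.0,-1,0,0,-27,0.0,0.0,0.0,-1,7,38,1,-0.0,0.05,-0.01,-1,6,37,1,-0.01,0.05,-0.02,-1,5,38,3,-0.0,0.05,-0.01,-1,5,38,2,-0.0,0.05,-0.01]
CALL [-1,4,38,2,-0.01,0.05,-0.02,-1,3,38,4,-0.0,0.05,-0.01,-1,3,38,3,-0.0,0.05,-0.01,-1,3,38,3,-0.01,0.05,-0.02,-1,1,38,4,-0.0,0.05,-0.01,-1,1,38,4,-0.0,0.05,-0.01]
CALL [-1,0,0,32,-0.0,-0.0,-0.0,-1,0,0,32,-0.0,-0.0,-0.0,-1,0,1,32,-0.0,-0.0,-0.0,-1,-1,0,32,-0.0,-0.0,-0.0,-1,0,0,32,-0.0,-0.0,-0.0]
```

Call:
{"fn": "arm_command", "kwargs": {"moves": [-1,0,0,-27,0,0,0,-1,0,0,-27,0,0,0,-1,0,0,-27,0,0,0,-1,0,0,-27,0,0,0,-1,7,38,1,0,0.05,-0.01,-1,6,37,1,-0.01,0.05,-0.02,-1,5,38,3,0,0.05,-0.01,-1,5,38,2,0,0.05,-0.01]}}

```text
clock: 25.28
tcp_pos: [0.5609, 0.0213, 0.3047]
orientation: [0.148, 0.062, 0.987, -0.015]
wrist_force: [1.1, 0.6, -1.1]
finger_gap: 0.0255
grip_force: 43.8
```

Call:
{"fn": "arm_command", "kwargs": {"moves": [-1,4,38,2,-0.01,0.05,-0.02,-1,3,38,4,0,0.05,-0.01,-1,3,38,3,0,0.05,-0.01,-1,3,38,3,-0.01,0.05,-0.02,-1,1,38,4,0,0.05,-0.01,-1,1,38,4,0,0.05,-0.01,-1,0,0,0,0,0,0,-1,0,0,0,0,0,0]}}

```text
clock: 26.28
tcp_pos: [0.5698, 0.2481, 0.2797]
orientation: [-0.001, 0.022, 1.0, -0.002]
wrist_force: [-0.3, -0.5, -1.1]
finger_gap: 0.0255
grip_force: 43.8
```

```bash
python3 - <<'E'
from geo import *
p,M=cur();N=tool(np.pi-.04);print(p,R.from_matrix(M.T@N).as_rotvec().round(3))
steps(p,M,line(p,M,[.570,.2485,.120],N,6),-1)
im,d,c=shot('wrist','wp');T=(cloud(d,c)-p)@M*1000
m=(d>0)&(abs(T[...,0])<45)&(abs(T[...,1])<45)&(T[...,2]>60)&(T[...,2]<77)
print(m.sum(),np.percentile(T[m],[2,50,98],0).round(1).tolist())
E
```

```text
[0.56977882 0.24807388 0.27968951] [-0.005 -0.001 -0.004]
CALL [-1,0,0,27,-0.0,-0.0,-0.0,-1,0,0,26,-0.0,-0.0,-0.0,-1,0,1,27,-0.0,-0.0,-0.0,-1,0,0,26,-0.0,-0.0,-0.0,-1,0,0,27,-0.0,-0.0,-0.0,-1,0,0,27,-0.0,-0.0,-0.0]
2369 [[-23.4, -28.6, 61.7], [23.3, -1.2, 69.8], [28.6, 26.2, 76.1]]
```

Call:
{"fn": "arm_command", "kwargs": {"moves": [-1,0,0,30,0,0,0,-1,0,0,30,0,0,0,-1,0,1,30,0,0,0,-1,0,0,30,0,0,0,-1,0,0,25,0,0,0,-1,0,0,15,0,0,0,-1,0,0,6,0,0,0,-1,0,0,2,0,0,0]}}

```text
clock: 27.32
tcp_pos: [0.5697, 0.2482, 0.1126]
orientation: [-0.0, 0.023, 1.0, -0.002]
wrist_force: [-0.4, -0.2, -1.2]
finger_gap: 0.0252
grip_force: 43.9
```

Call:
{"fn": "arm_command", "kwargs": {"moves": [-1,0,0,1,0,0,0,-1,0,0,1,0,0,0,-1,0,0,0,0,0,0]}}

```text
clock: 27.7
tcp_pos: [0.5695, 0.2485, 0.1103]
orientation: [-0.001, 0.022, 1.0, -0.002]
wrist_force: [0.4, 0.2, -0.9]
finger_gap: 0.0255
grip_force: 43.9
```

Call:
{"fn": "arm_command", "kwargs": {"moves": [-1,0,0,1,0,0,0,-1,0,0,1,0,0,0,-1,0,0,1,0,0,0]}}

```text
clock: 28.08
tcp_pos: [0.5693, 0.2484, 0.1076]
orientation: [-0.001, 0.022, 1.0, -0.002]
wrist_force: [-1.1, -2.0, 6.0]
finger_gap: 0.0258
grip_force: 44.9
```

Call:
{"fn": "arm_command", "kwargs": {"moves": [-1,0,0,1,0,0,0,-1,0,0,0,0,0,0]}}

```text
clock: 28.32
tcp_pos: [0.5694, 0.2484, 0.1076]
orientation: [-0.0, 0.022, 1.0, -0.002]
wrist_force: [-2.7, -2.3, 8.3]
finger_gap: 0.0252
grip_force: 45.2
```

Contact is felt, so the reader is down. I release it and retreat.

Call:
{"fn": "arm_command", "kwargs": {"moves": [-0.2,0,0,0,0,0,0,0.2,0,0,0,0,0,0,1,0,0,0,0,0,0,1,0,0,0,0,0,0,1,0,0,-20,0,0,0,1,0,0,-40,0,0,0,1,0,0,-50,0,0,0,1,0,0,-50,0,0,0]}}

```text
clock: 29.32
tcp_pos: [0.5694, 0.249, 0.2672]
orientation: [-0.001, 0.022, 1.0, -0.002]
wrist_force: [1.4, 0.9, 0.3]
finger_gap: 0.0853
grip_force: 0.0
```

```bash
python3 - <<'E'
from geo import *
p,M=cur();im,d,c=shot('wrist','wf');P=cloud(d,c)
m=(d>0)&(P[...,2]>.155)&(P[...,2]<.18)&(np.hypot(P[...,0]-.57,P[...,1]-.25)<.06)
print(p,np.median(P[m],0).round(3),cv2.minAreaRect((P[m][:,:2]*1000).astype(np.float32)))
im,d,c=shot('top','t3');im2,d2,_=load('t2')
L=(cloud(d,c)-O)@C*1000
b=(d>0)&(L[...,0]<-120)&(L[...,0]>-195)&(abs(L[...,1]+70)<16)&(L[...,2]>35);print('lever',np.median(L[b],0).round(1))
Q=(cloud(d,c)-w(75,0,62))@C*1000;k=(d>0)&(abs(Q[...,1])<110)&(Q[...,2]>100)&(Q[...,2]<170)&(abs(Q[...,0])<90)
print('lid',np.median(Q[k],0).round(1))
E
```

```text
[0.5693738  0.2490002  0.26723834] [0.566 0.247 0.168] ((567.8596801757812, 246.31005859375), (25.51927375793457, 39.19428253173828), 87.88954162597656)
lever [-155.3  -69.6   51.1]
lid [ 39.3  14.4 121.5]
```

View pics/wf.png

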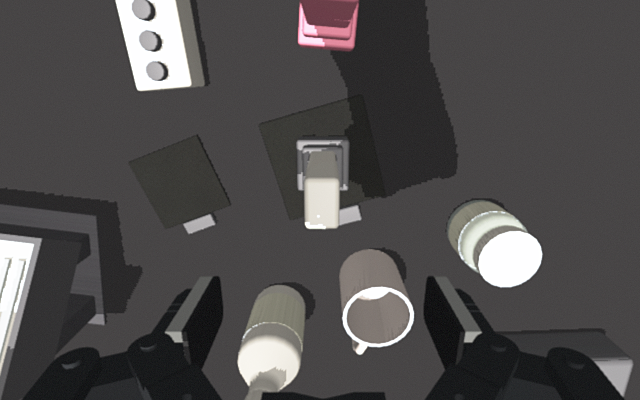

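The reader stands upright at (322,175), in the middle of its pad. The lever and lid are unchanged, and the arm is clear.

```bash
python3 -c "
from workcell import *
print(hand_in())"
```

```text
the job is handed in; nothing more can be done
None
```

I handed the job in at about 29.5 s of the 72 s allowed: the latch is down, the lid is open at its stop, and the label reader was held over the label for about two seconds, then set back upright near the middle of its pad; `hand_in()` returned no verdict.

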